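# Find the shuttered socket in the slab mould with the stop pin and seat it

### The job

Take the red-handled stop pin from its stand, set its foot on the metal bed of the slab mould and feel lightly along the centre line with it, between the brass marks, until it drops into the socket hidden under a flush shutter; then press it fully home, upright with its collar on the bed, and let go. Press gently: the bed is sprung and must never be pushed down to its stops. Leave everything else on the table undisturbed.

Things in the scene. Friction and masses are not known exactly. Their poses are not given: they have to be found in the camera images.
- pin: stop pin: round steel shaft 14 mm thick, 30 mm long; above it a steel collar 34 mm wide, 30 to 35 mm above the foot; above that a red square handle 22 x 22 mm, 35 to 90 mm above the foot, flats square to the pin's x and y. Foot tapered: 8 mm wide at the end, full 14 mm from 5 mm up. 0.13 to 0.21 kg, sturdy, may be gripped firmly. Origin: middle of the foot's end; z up the shaft
- pin_tip (a point): middle of the end of the pin's foot (same point as the pin's origin)
- stand: dark wooden stand, fixed, 120 x 70 x 40 mm, long along its x; origin at the middle of its underside. The pin starts upright in the hole at x = -30 mm, collar on the stand's top, about 1 mm of play all round; a short wooden plug is in the hole at x = +35 mm
- mould: slab mould, fixed: wooden frame 240 mm (x) by 360 mm (y), 58 mm high, round a window 150 mm (x) by 220 mm (y) whose floor is the smooth metal bed. Origin at the middle of the underside, z up. Brass lines on the end rails mark the centre line (x = 0, along y); brass marks across the side rails at y = +-30 mm mark the ends of the stretch where the socket may lie
- bed_mid (a point): middle of the window, on the top of the bed at rest: 45 mm above the mould's underside, 13 mm below the frame's top. The hidden socket's centre lies up to 28 mm from here along the mould's +y or -y, within 0.5 mm of the centre line; where along is not known and differs each time. Elsewhere the bed is unbroken
- bed_far (a point): point on the bed at rest, on the centre line at y = +30 mm of the mould. The socket is a 16 mm hole with a 1.5 mm bevel, closed flush by a shutter that looks like the bed. The shutter gives way to a push of about 3 N (the pin's weight alone does not move it), stays where it is pushed and goes down 31 mm: the pin goes in until its collar meets the bed, foot 30 mm below the bed's top
- bed (a joint): how far the sprung metal bed is pressed down, in m: 0 at rest. It starts to sink at a push of about 2 N, then 1 mm for each further 1.5 N; its stops are at 7 mm (about 12 N). Pressed 5.5 mm (about 10 N) already counts as pushed to its stops
- roller: bystander, to be left alone: wooden roller 480 mm long overall, 72 mm thick, lying roughly along y; origin under its middle
- bowl: bystander, to be left alone: empty steel bowl, 150 mm wide, 60 mm high; origin at its underside
- jar: bystander, to be left alone: amber glass jar with a red lid, 76 mm wide, 110 mm high; origin at its underside
- brush: bystander, to be left alone: hand brush lying flat; origin at its underside
- scraper: bystander, to be left alone: flat steel scraper with a handle, lying flat; origin at its underside
- slab: bystander, to be left alone: pressed cream-coloured puffed-rice slab, 160 x 110 x 45 mm; origin at its underside
- plug: bystander, to be left alone: short pale wooden plug, 12.5 mm thick, 48 mm tall, in the other hole of the stand, standing 12 mm proud of it; origin at its foot
Mind the look-alikes: they are no part of the job. What is shaped like the pin but orange is not meant.

How it is judged:
On the way, in this order (a step that is already met when the one before it is completed fails the run):
1. the pin is lifted clear out of its stand (its foot more than 60 mm above the table) (height (world z) of pin_tip above 0.06 m), for 0.1 s.
2. the pin's foot has dropped into the socket, more than 9 mm below the bed's rest level (z of pin_tip in the frame of mould below 0.036 m and x of pin_tip in the frame of mould between -0.012 and 0.012 m and y of pin_tip in the frame of mould between -0.042 and 0.042 m), for 0.1 s.
At the end, for the whole second after the job is handed in: the pin stands in the mould's socket, fully home (foot no more than 17.5 mm above the mould's underside, where 15 mm is home with the bed at rest), within 12 mm of the centre line and 42 mm of the middle, upright within 0.08 rad, at rest, and nothing presses on the bed (sunk less than 3 mm) (z of pin_tip in the frame of mould below 0.0175 m and x of pin_tip in the frame of mould between -0.012 and 0.012 m and y of pin_tip in the frame of mould between -0.042 and 0.042 m and angle between pin's own z axis and vertical below 0.08 rad and linear speed of pin below 0.02 m/s and value of joint bed below 0.003 m); the robot touches nothing.
It fails at once if the bed is pushed down to its stops (5.5 mm or more) (value of joint bed above 0.0055 m).
It fails at once if a bystander on the table or in the stand is shifted by more than 25 mm (distance of any of roller, bowl, jar, brush, scraper, slab, plug from where it was at the start of the episode above 0.025 m).
It also fails if it takes over 64 s, if anything falls off the work surface, if the arm or the gripper's body presses on something with over 40 N, if the wrist force passes 120 N, or if a joint passes its speed limit or range.

### The arm

A 6-joint arm with a two-finger parallel gripper is mounted at the origin on the work surface. World frame = base frame: x ahead of the robot, y to its left, z up, the work surface at z = 0. Lengths are in m, angles in rad, forces in N, time in s.
With the tool pointing down it reaches from about 0.35 to 0.975 m from the base axis. Payload 4.9 kg.
Tool frame: the origin (TCP) lies at the very end of the fingers, on their centre line; the grasp point (between the pads) lies 19 mm behind it; z points along the fingers, y is the line along which they close (so a half turn about z gives the same grasp; the last joint's range is limited). The gripper opens to 85 mm and grips with 20 to 120 N. Pads are 22 mm wide; open, the fingers measure 114 mm over their backs; the gripper's body (76 mm by 85 mm) begins 54 mm behind the grasp point. The pads swing forward as they close: fully open they stand 13 mm farther back than shut.
Start: joints at [-1.42, 0.053, 1.613, -0, 1.476, -0.119], TCP at [0.167, -0.602, 0.231] pointing down, gripper open.
Joint ranges: [-3.01, 3.01], [-1.01, 2.22], [0.06, 2.58], [-1.02, 4.17], [0.09, 2.62], [-3.14, 3.14]. Speed limits (rad/s): [2.57, 2.57, 3.14, 3.14, 3.14, 3.14].

### API

Orientations are given as a rotation vector (axis times angle).
In Python, from station import ctrl gives the robot as it stands.
- The arm moves only by the tool jog_arm, never from a script. Its argument "plan" is a list of rows, each a list of 7 numbers: the shift along the tool's x, y, z in units of 0.02 m (1.0 is 0.02 m), then the turn, a rotation vector about the tool's x, y, z in units of 45 degrees (1.0 is 45 degrees), then the opening, from -1 (shut) to 1 (fully open). A call has 1 to 8 rows; each row shifts and turns the commanded pose from where the row before left it, along the tool's axes as they then stand; what a row does not reach is not made up. A row lasts 1/10 s, in which the tool goes at most 50 mm and 8.59 degrees, less where a joint would pass 70% of its speed; a pose out of reach is approached as far as the arm can. A call with a number of a shift or a turn outside -1 to 1 is refused whole. A call with a gripper value outside its range is refused whole. The fingers move at their own pace and stop on an object; "grip_force" is the grip in N (left out, the last holds). Time passes only in rows, so rows that do not move let the fingers close. It gives the time, the measured TCP pose, the force, the opening and the grip force at its end, in the units of the state.
- ctrl.get_obs(): the state, without advancing time (a new reading comes with each control period).
- ctrl.get_image(name): name is "scene" or "top"; returns (picture, depth): 420x560x3 uint8, red, green, blue; 420x560 float32, m along the optical axis (not along the pixel's ray), 0 where there is no reading.
- ctrl.camera_info(name): a dict with "camera_matrix" (3x3 intrinsics, pixels), "rvec" (rotation vector, rad) and "tvec" (3), from world to camera coordinates, as OpenCV has them. Camera axes: x right, y down, z forward; pixel columns grow to the right and rows downward; lengths in m; the calibration is good to about 2 mm. A picture is of the moment at which its call begins. camera_info takes no time and is no camera call.
- ctrl.finish_job(): hands the job in; it is judged then, once.
The state is a dict: "t": time; "q": joint angles; "dq": joint speeds; "effort": joint torques, N m; "tool_pos": TCP position; "tool_rot": TCP orientation; "contact_force": force on the tool from outside, world axes, zero at the start; "wrist_torque": the same for the moment, N m; "opening": finger opening in m; "grip_force": force on a finger pad.
Only numpy, scipy, OpenCV 4.12 (cv2) and the standard library are available. Lean on these libraries where they do the work, as an engineer would, in place of code of your own. Each camera call takes 0.05 s, during which the arm holds its last target. There are 200 camera calls.

## Working session

There is one attempt and no reset: what is moved stays moved. The work goes in short steps, Python scripts to look and compute and a tool call to move; the robot and the scene stay as the last step left them, time stands still between calls to the robot, and variables do not carry over. Pictures are saved under pics/ and viewed, at most 10 in all, crops included, and the job is handed in when it is done.

Besides the shell and the picture viewer there is one more tool, called after "Request:" as name(argument=value, ...), one argument or row to a line, values as JSON. jog_arm: Moves the arm, as the interface text tells. Shifts and turns lie within -1 to 1; 1 stands for 0.02 m of shift or 45 degrees of turn. Its arguments: {"type":"object","properties":{"plan":{"type":"array"},"grip_force":{"type":"number"}},"required":["plan"]}

```bash
mkdir -p pics
cat > h.py <<'E'
import numpy as np, cv2
from station import ctrl
def cam(n):
    c=ctrl.camera_info(n); K=np.array(c["camera_matrix"],float); R=cv2.Rodrigues(np.array(c["rvec"],float))[0]; t=np.array(c["tvec"],float).ravel(); return K,R,t
def ray(n,uv,z):
    K,R,t=cam(n); uv=np.atleast_2d(uv); d=np.c_[uv,np.ones(len(uv))]@np.linalg.inv(K).T@R; o=-R.T@t
    return o+d*((z-o[2])/d[:,2])[:,None]
def cloud(n,dep):
    K,R,t=cam(n); v,u=np.indices(dep.shape); p=np.dstack([u*dep,v*dep,dep])@np.linalg.inv(K).T
    return (p-t)@R
E
python3 - <<'E'
from h import *
for n in("top","scene"):
    im,d=ctrl.get_image(n); np.savez(f"{n}0.npz",im=im,d=d); cv2.imwrite(f"pics/{n}0.png",im[:,:,::-1])
    K,R,t=cam(n); print(n,K[0,0],-R.T@t)
o=ctrl.get_obs(); print(o)
E
```

```text
top 396.6820291853842 [0.39085197 0.00326648 1.17072868]
scene 407.99239526431234 [1.38563025 0.39925933 0.79297173]
{'t': 0.1, 'q': array([-1.41997149e+00,  5.32819464e-02,  1.61413953e+00,  2.62463055e-05,
        1.47597645e+00, -1.18991323e-01]), 'dq': array([-1.22463267e-03,  9.73750135e-04, -2.18095516e-03,  5.73913736e-04,
        5.77875466e-05,  2.75630293e-04]), 'effort': array([ 1.02628317e-03, -3.94900775e+01, -3.71364570e+01, -6.89897547e-05,
        3.93555456e-03, -9.54455544e-06]), 'tool_pos': array([ 0.16652612, -0.60183775,  0.23020171]), 'tool_rot': array([-3.11125868e+00, -4.22295045e-01,  4.09730020e-06]), 'contact_force': array([-0.05215899,  0.33166441, -0.6355341 ]), 'wrist_torque': array([ 0.00270267, -0.00532501, -0.01565918]), 'grip_force': 0.0, 'opening': 0.08537425889352826}
```

View pics/top0.png

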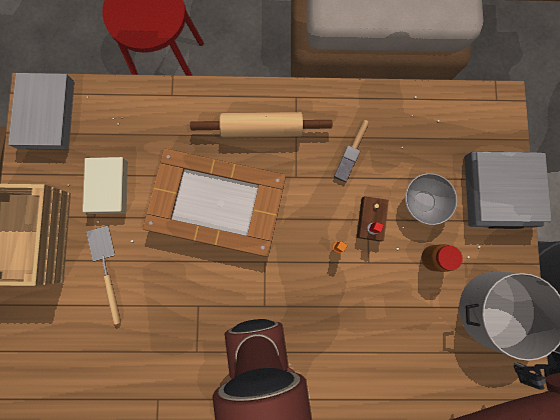

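View pics/scene0.png

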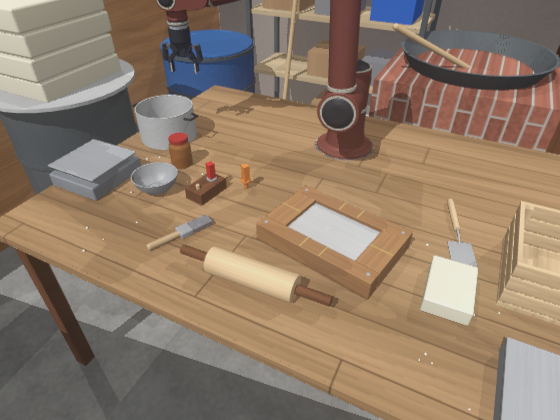

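The top view shows the red pin at about (377,227) in the stand, with the orange look-alike at (340,246). The mould window is near (215,203), and the brush and bowl sit beside the stand.

Run:
```python
from h import *
f=np.load("top0.npz"); im=f["im"].astype(int); P=cloud("top",f["d"]); r,g,b=im[...,0],im[...,1],im[...,2]
v,u=np.indices(r.shape)
def box(a,c,e,h): return (u>=a)&(u<c)&(v>=e)&(v<h)
red=(r>120)&(g<70)&(b<70)&box(360,395,215,245)
p=P[red]; top=p[:,2]>0.09
print("red",red.sum(),p.min(0),p.max(0)); print("redtop",p[top].mean(0),cv2.minAreaRect(p[top][:,:2].astype(np.float32)*1000))
s=f["im"]
f2=np.load("scene0.npz");i2=f2["im"].astype(int);P2=cloud("scene",f2["d"])
m=(i2[...,0]>90)&(i2[...,1]<50)&(i2[...,2]<50)&box(200,220,158,185)
q=P2[m]; print("scene red",len(q),q.min(0),q.max(0),q[q[:,2]>.097].mean(0))
# stand top by height
m=box(350,395,190,250)&(P[...,2]>.034)&(P[...,2]<.046)&(r<120)
print("stand",m.sum(),cv2.minAreaRect(P[m][:,:2].astype(np.float32)*1000))
m=box(360,390,195,215)&(P[...,2]>.046); print("plug",P[m].mean(0),m.sum())
m=box(325,350,235,258)&(r>180)&(g<150)&(b<80); print("orange",np.median(P[m],0),P[m][:,2].max())
# mould frame top
m=box(135,295,140,265)&(P[...,2]>.052)&(P[...,2]<.066)
c=max(cv2.findContours(m.astype(np.uint8),0,2)[0],key=cv2.contourArea)[:,0]
w=ray("top",c,.058); R=cv2.minAreaRect(w[:,:2].astype(np.float32)*1000); print("frame",R)
m2=box(160,270,160,245)&(abs(r-b)<25)&(r>110)
m2=cv2.morphologyEx(m2.astype(np.uint8),2,np.ones((3,3)))
c=max(cv2.findContours(m2,0,2)[0],key=cv2.contourArea)[:,0]
print("bed",cv2.minAreaRect(ray("top",c,.045)[:,:2].astype(np.float32)*1000), np.median(P[m2>0],0))
cr=s[140:270,135:300]; cv2.imwrite("pics/m.png",cv2.resize(cr,None,fx=4,fy=4,interpolation=2)[:,:,::-1])
cr=s[185:265,320:400]; cv2.imwrite("pics/p.png",cv2.resize(cr,None,fx=6,fy=6,interpolation=2)[:,:,::-1])
```

```text
red 65 [ 0.39085197 -0.30912486  0.0904629 ] [0.49256264 0.00326648 1.17072868]
redtop [ 0.47864405 -0.29137867  0.11721148] ((431.65350341796875, -154.98370361328125), (25.506256103515625, 325.8541564941406), 18.93335723876953)Traceback (most recent call last):
  File "<stdin>", line 11, in <module>
    return umr_minimum(a, axis, None, out, keepdims, initial, where)
ValueError: zero-size array to reduction operation minimum which has no identity
```

Run:
```python
from h import *
f=np.load("top0.npz"); im=f["im"].astype(int); P=cloud("top",f["d"]); P[f["d"]==0]=np.nan; r,g,b=im[...,0],im[...,1],im[...,2]
v,u=np.indices(r.shape)
def box(a,c,e,h): return (u>=a)&(u<c)&(v>=e)&(v<h)
def mar(p): return cv2.minAreaRect(np.ascontiguousarray(p[:,:2]*1000).astype(np.float32))
red=(r>120)&(g<70)&(b<70)&box(360,395,215,245)
p=P[red&(P[...,2]>.09)]; print("redtop",len(p),p.mean(0),mar(p))
c=cv2.findContours(red.astype(np.uint8),0,2)[0]; print("ray red", mar(ray("top",max(c,key=len)[:,0],.1)))
f2=np.load("scene0.npz");i2=f2["im"].astype(int);P2=cloud("scene",f2["d"])
m=(i2[...,0]>90)&(i2[...,1]<60)&(i2[...,2]<60)&box(195,225,155,190)&(f2["d"]>0)
q=P2[m]; print("scene red",len(q),q.mean(0) if len(q) else 0)
m=box(350,395,190,250)&(P[...,2]>.034)&(P[...,2]<.046)&(r<120)
print("stand",m.sum(),mar(P[m]))
m=box(365,390,198,213)&(P[...,2]>.046); print("plug",np.mean(P[m],0),m.sum())
m=box(325,350,235,258)&(r>180)&(g<150)&(b<80); print("orange",np.nanmedian(P[m],0),np.nanmax(P[m][:,2]))
m=box(135,295,140,265)&(P[...,2]>.052)&(P[...,2]<.066)
c=max(cv2.findContours(m.astype(np.uint8),0,2)[0],key=cv2.contourArea)[:,0]
print("frame",mar(ray("top",c,.058)))
m2=box(160,270,160,245)&(abs(r-b)<25)&(r>110)
m2=cv2.morphologyEx(m2.astype(np.uint8),2,np.ones((3,3)))
c=max(cv2.findContours(m2,0,2)[0],key=cv2.contourArea)[:,0]
print("bed",mar(ray("top",c,.045)), np.nanmedian(P[m2>0],0))
s=f["im"]
cr=s[140:270,135:300]; cv2.imwrite("pics/m.png",cv2.resize(cr,None,fx=4,fy=4,interpolation=2)[:,:,::-1])
cr=s[185:265,320:400]; cv2.imwrite("pics/p.png",cv2.resize(cr,None,fx=6,fy=6,interpolation=2)[:,:,::-1])
```

```text
redtop 64 [ 0.4800158  -0.2959825   0.10075028] ((480.2491149902344, -295.85504150390625), (21.35260581970215, 20.835660934448242), 64.68843841552734)
ray red ((480.58172607421875, -296.11126708984375), (21.90849494934082, 21.02167510986328), 63.62691879272461)
scene red 58 [ 0.48643845 -0.28685362  0.07371826]
stand 858 ((509.97930908203125, -300.3552551269531), (71.25556182861328, 121.25560760498047), 82.44943237304688)
plug [ 0.54430582 -0.30363394  0.05168329] 17
orange [ 0.42969792 -0.1959942   0.08987668] 0.09420187032622168
frame ((550.98828125, 154.79429626464844), (359.6708984375, 239.55516052246094), 78.20942687988281)
bed ((551.7078857421875, 155.7146759033203), (218.89376831054688, 149.3172607421875), 78.24185943603516) [0.55057996 0.15562843 0.04601642]
```

View pics/m.png

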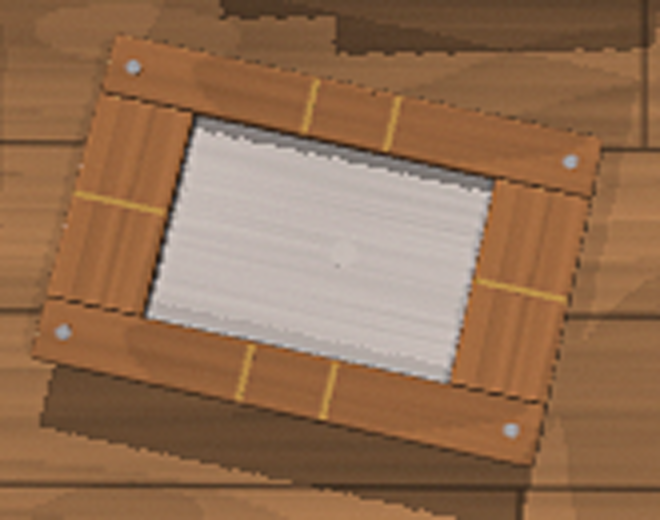

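View pics/p.png

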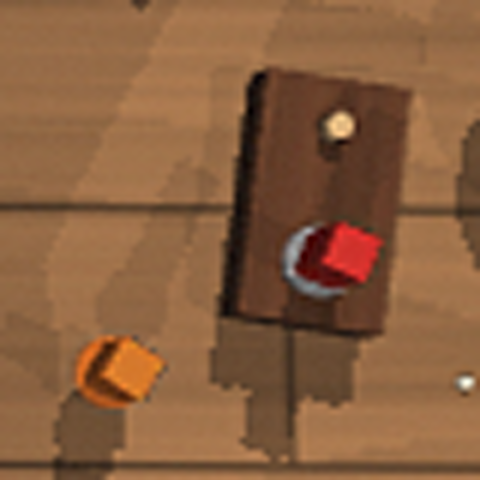

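The mould is at about (0.551, 0.155), with its y axis at 78.2° in the world. The bed shows one faint spot near crop (340,252). The pin handle is at (0.480, -0.296), its flats at about 65°. Next I'll check that the pot and jar clear the path and work out the move.

```bash
cat >> h.py <<'E'
from scipy.spatial.transform import Rotation as Ro
def delta(target,yaw_y=None):
    "units to shift along tool axes; turn (units) about tool z to bring tool y to yaw_y deg (mod 180)"
    o=ctrl.get_obs(); R=Ro.from_rotvec(o["tool_rot"]).as_matrix(); s=R.T@(np.array(target)-o["tool_pos"])/.02
    y=np.degrees(np.arctan2(R[1,1],R[0,1])); print("t",o["t"],"pos",o["tool_pos"].round(4),"tooly",round(y,2),"tilt",R[:2,2].round(4),"F",o["contact_force"].round(2),"open",round(o["opening"],4))
    print("shift units",s.round(2)); 
    if yaw_y is not None: print("turn units",round((-((yaw_y-y+90)%180-90))/45,3))
E
python3 - <<'E'
from h import *
f=np.load("top0.npz"); P=cloud("top",f["d"]); P[f["d"]==0]=np.nan
q=P[270:360,460:560]; print("pot",np.nanmax(q[...,2]),"jar",np.nanmax(P[240:275,420:465,2]))
print("spot",ray("top",[220.5,203],.045))
delta([.480,-.296,.2],65)
E
```

```text
pot 0.27192118587722436 jar 0.11546323581712525
spot [[0.54801186 0.13990178 0.045     ]]
t 0.1 pos [ 0.1665 -0.6018  0.2302] tooly -74.54 tilt [-0.0002  0.0018] F [-0.05  0.33 -0.64] open 0.0854
shift units [ 19.18 -10.56   1.53]
turn units 0.899
```

Request:
jog_arm(
  plan=[
    [0, 0, -1, 0, 0, 0, 1],
    [0, 0, -1, 0, 0, 0, 1],
    [0, 0, -1, 0, 0, 0, 1],
    [0, 0, -1, 0, 0, 0, 1],
    [1, -0.55, 0, 0, 0, 0, 1],
    [1, -0.55, 0, 0, 0, 0, 1],
    [1, -0.55, 0, 0, 0, 0, 1],
    [1, -0.55, 0, 0, 0, 0, 1],
  ],
)

```text
t: 0.9
tool_pos: [0.2324, -0.5378, 0.3106]
tool_rot: [-3.112, -0.422, 0.0]
contact_force: [0.5, -0.3, 0.4]
opening: 0.0854
grip_force: 0.0
```

Request:
jog_arm(
  plan=[
    [1, -0.55, 0, 0, 0, 0, 1],
    [1, -0.55, 0, 0, 0, 0, 1],
    [1, -0.55, 0, 0, 0, 0, 1],
    [1, -0.55, 0, 0, 0, 0, 1],
    [1, -0.55, 0, 0, 0, 0, 1],
    [1, -0.55, 0, 0, 0, 0, 1],
    [1, -0.55, 0, 0, 0, 0, 1],
    [1, -0.55, 0, 0, 0, 0, 1],
  ],
)

```text
t: 1.7
tool_pos: [0.3632, -0.4102, 0.3107]
tool_rot: [-3.112, -0.422, 0.001]
contact_force: [0.1, -0.3, 0.4]
opening: 0.0854
grip_force: 0.0
```

Request:
jog_arm(
  plan=[
    [1, -0.55, 0, 0, 0, 0, 1],
    [1, -0.55, 0, 0, 0, 0, 1],
    [1, -0.55, 0, 0, 0, 0, 1],
    [1, -0.55, 0, 0, 0, 0, 1],
    [1, -0.55, 0, 0, 0, 0, 1],
    [1, -0.55, 0, 0, 0, 0, 1],
    [1, -0.5, 0.5, 0, 0, 0, 1],
    [0.2, 0, 1, 0, 0, 0, 1],
  ],
)

```text
t: 2.5
tool_pos: [0.4832, -0.2984, 0.2826]
tool_rot: [3.111, 0.426, 0.004]
contact_force: [-0.7, -0.9, 0.3]
opening: 0.0853
grip_force: 0.0
```

Request:
jog_arm(
  plan=[
    [0, 0, 1, 0, 0, 0.18, 1],
    [0, 0, 1, 0, 0, 0.18, 1],
    [0, 0, 1, 0, 0, 0.18, 1],
    [0, 0, 0.5, 0, 0, 0.18, 1],
    [0, 0, 0, 0, 0, 0.18, 1],
    [0, 0, 0, 0, 0, 0, 1],
    [0, 0, 0, 0, 0, 0, 1],
  ],
)

```text
t: 3.2
tool_pos: [0.4812, -0.2995, 0.2112]
tool_rot: [-3.068, 0.677, 0.0]
contact_force: [0.5, 0.6, -0.2]
opening: 0.0852
grip_force: 0.0
```

Run:
```python
from h import *
delta([.480,-.296,.061],65)
```

```text
t 3.2 pos [ 0.4812 -0.2995  0.2112] tooly -114.88 tilt [-0.0001  0.0001] F [ 0.51  0.58 -0.23] open 0.0852
shift units [-0.13 -0.13  7.51]
turn units 0.003
```

Request:
jog_arm(
  plan=[
    [-0.13, -0.13, 1, 0, 0, 0, 1],
    [0, 0, 1, 0, 0, 0, 1],
    [0, 0, 1, 0, 0, 0, 1],
    [0, 0, 1, 0, 0, 0, 1],
    [0, 0, 1, 0, 0, 0, 1],
    [0, 0, 1, 0, 0, 0, 1],
    [0, 0, 1, 0, 0, 0, 1],
    [0, 0, 0.5, 0, 0, 0, 1],
  ],
)

```text
t: 4.0
tool_pos: [0.4793, -0.2955, 0.0597]
tool_rot: [-3.067, 0.678, 0.003]
contact_force: [-0.7, 0.4, 1.1]
opening: 0.0854
grip_force: 0.0
```

Request:
jog_arm(
  plan=[
    [0, 0, 0, 0, 0, 0, 0],
    [0, 0, 0, 0, 0, 0, -0.2],
    [0, 0, 0, 0, 0, 0, -0.4],
    [0, 0, 0, 0, 0, 0, -1],
    [0, 0, 0, 0, 0, 0, -1],
    [0, 0, 0, 0, 0, 0, -1],
    [0, 0, 0, 0, 0, 0, -1],
    [0, 0, 0, 0, 0, 0, -1],
  ],
  grip_force=60,
)

```text
t: 4.8
tool_pos: [0.4807, -0.2967, 0.0626]
tool_rot: [3.066, -0.681, 0.003]
contact_force: [0.6, 0.4, 5.9]
opening: 0.021
grip_force: 59.3
```

Run:
```python
from h import *
delta([.480,-.296,.061],65); print(ctrl.get_obs()["grip_force"])
```

```text
t 4.8 pos [ 0.4807 -0.2967  0.0626] tooly -115.04 tilt [ 0.0016 -0.0014] F [0.58 0.44 5.93] open 0.021
shift units [-0.05 -0.02  0.08]
turn units -0.001
59.264171719551086
```

Request:
jog_arm(
  plan=[
    [0, 0, -0.5, 0, 0, 0, -1],
    [0, 0, -0.5, 0, 0, 0, -1],
    [0, 0, -1, 0, 0, 0, -1],
    [0, 0, -1, 0, 0, 0, -1],
    [0, 0, -1, 0, 0, 0, -1],
    [0, 0, -1, 0, 0, 0, -1],
    [0, 0, -0.5, 0, 0, 0, -1],
    [0, 0, 0, 0, 0, 0, -1],
  ],
)

```text
t: 5.6
tool_pos: [0.4806, -0.2966, 0.1733]
tool_rot: [3.066, -0.681, 0.004]
contact_force: [-0.6, -0.3, -1.0]
opening: 0.0214
grip_force: 59.3
```

Run:
```python
from h import *
a=np.radians(78.2); y=np.array([np.cos(a),np.sin(a)]); m=np.array([.551,.155])
s=m-.031*y; print("start",s,"y",y)
delta([*s,.17],78.2-180)
im,d=ctrl.get_image("scene"); cv2.imwrite("pics/s1.png",im[:,:,::-1][80:260,120:320].repeat(3,0).repeat(3,1))
```

```text
start [0.54466062 0.12465511] y [0.20449605 0.97886739]
t 5.6 pos [ 0.4806 -0.2966  0.1733] tooly -115.04 tilt [ 0.0023 -0.0019] F [-0.62 -0.33 -0.96] open 0.0214
shift units [ -6.02 -20.44   0.13]
turn units -0.294
```

View pics/s1.png

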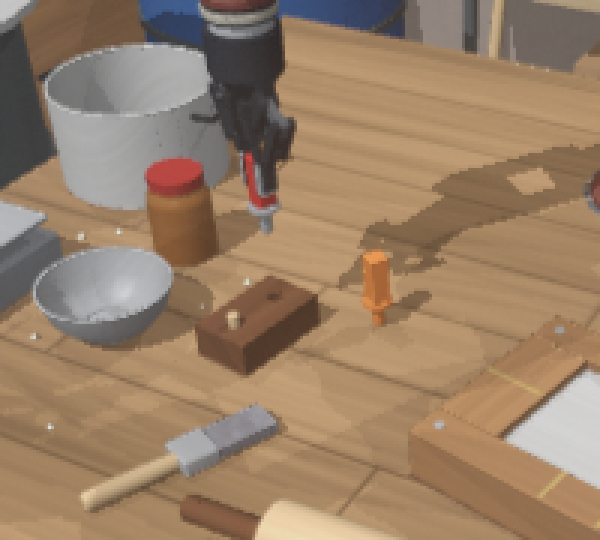

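Request:
jog_arm(
  plan=[
    [0, 0, 0, 0, 0, -0.147, -1],
    [0, 0, 0, 0, 0, -0.147, -1],
    [-0.06, -1, 0, 0, 0, 0, -1],
    [-0.06, -1, 0, 0, 0, 0, -1],
    [-0.06, -1, 0, 0, 0, 0, -1],
    [-0.06, -1, 0, 0, 0, 0, -1],
    [-0.06, -1, 0, 0, 0, 0, -1],
    [-0.06, -1, 0, 0, 0, 0, -1],
  ],
)

```text
t: 6.45
tool_pos: [0.4965, -0.1758, 0.1693]
tool_rot: [-3.124, 0.323, 0.005]
contact_force: [-0.1, 0.1, -1.9]
opening: 0.0215
grip_force: 59.4
```

Request:
jog_arm(
  plan=[
    [-0.06, -1, 0, 0, 0, 0, -1],
    [-0.06, -1, 0, 0, 0, 0, -1],
    [-0.06, -1, 0, 0, 0, 0, -1],
    [-0.06, -1, 0, 0, 0, 0, -1],
    [-0.06, -1, 0, 0, 0, 0, -1],
    [-0.06, -1, 0, 0, 0, 0, -1],
    [-0.06, -1, 0, 0, 0, 0, -1],
    [-0.06, -1, 0, 0, 0, 0, -1],
  ],
)

```text
t: 7.25
tool_pos: [0.5198, -0.0176, 0.1693]
tool_rot: [-3.125, 0.323, 0.005]
contact_force: [1.3, 0.2, -2.1]
opening: 0.0215
grip_force: 59.4
```

Request:
jog_arm(
  plan=[
    [-0.06, -1, 0, 0, 0, 0, -1],
    [-0.06, -1, 0, 0, 0, 0, -1],
    [-0.06, -1, 0, 0, 0, 0, -1],
    [-0.06, -1, 0, 0, 0, 0, -1],
    [-0.06, -1, 0, 0, 0, 0, -1],
    [-0.06, -1, 1, 0, 0, 0, -1],
    [0, -0.3, 1, 0, 0, 0, -1],
    [0, 0, 0.5, 0, 0, 0, -1],
  ],
)

```text
t: 8.05
tool_pos: [0.5373, 0.1069, 0.1175]
tool_rot: [3.124, -0.321, -0.01]
contact_force: [-0.3, -1.0, -0.6]
opening: 0.0218
grip_force: 59.4
```

Request:
jog_arm(
  plan=[
    [0, 0, 0, 0, 0, 0, -1],
    [0, 0, 0, 0, 0, 0, -1],
  ],
)

```text
t: 8.25
tool_pos: [0.5394, 0.1057, 0.121]
tool_rot: [3.124, -0.324, -0.001]
contact_force: [0.4, -0.4, -0.2]
opening: 0.0213
grip_force: 59.4
```

Run:
```python
from h import *
delta([.5447,.1247,.0976],78.2)
for n in("scene","top"):
    im,d=ctrl.get_image(n); np.savez(n+"2.npz",im=im,d=d)
    if n=="scene": cv2.imwrite("pics/s2.png",im[:,:,::-1][130:290,230:430].repeat(4,0).repeat(4,1)[:600,:800])
K,R,t=cam("scene"); o=ctrl.get_obs()["tool_pos"]; tip=o-[0,0,.0526]; c=K@(R@tip+t); uv=c[:2]/c[2]; print("tip px",uv,(uv-[230,130])*4)
# mould centre line points on end rails z=.058, and bed start point, projected
a=np.radians(78.2)
for yy in(-.16,-.13,.13,.16):
    p=np.array([.551+yy*np.cos(a),.155+yy*np.sin(a),.058]);c=K@(R@p+t);print(yy,((c[:2]/c[2])-[230,130])*4)
```

```text
t 8.25 pos [0.5394 0.1057 0.121 ] tooly -101.85 tilt [-0.0009 -0.0002] F [ 0.43 -0.41 -0.19] open 0.0213
shift units [ 0.07 -0.98  1.17]
turn units -0.001
tip px [318.35871794 215.87966573] [353.43487175 343.51866293]
-0.16 [228.41138147 297.90480746]
-0.13 [261.1529262  313.48207675]
0.13 [582.68102164 466.45377587]
0.16 [624.78722949 486.48642077]
```

View pics/s2.png

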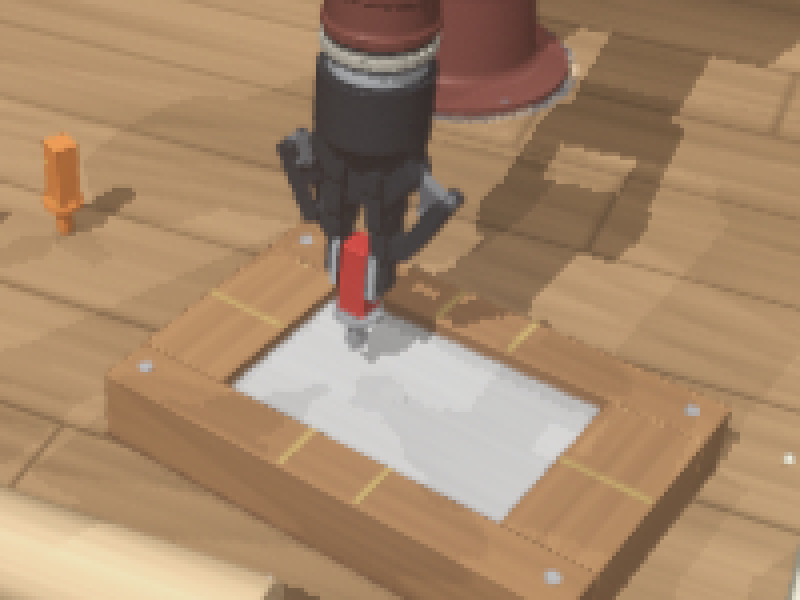

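The pin is held straight above the bed. Its tip at (357,345) matches the predicted (353,344), and the predicted centre line runs within about 1 px of the brass lines. I'll start feeling at the -30 mm end.

Request:
jog_arm(
  plan=[
    [0.08, -1, 0, 0, 0, 0, -1],
    [0, -0.05, 0.5, 0, 0, 0, -1],
    [0, 0, 0.5, 0, 0, 0, -1],
    [0, 0, 0, 0, 0, 0, -1],
    [0, 0, 0, 0, 0, 0, -1],
    [0, 0, 0, 0, 0, 0, -1],
  ],
)

```text
t: 8.95
tool_pos: [0.5455, 0.1261, 0.1014]
tool_rot: [3.125, -0.324, 0.0]
contact_force: [0.0, -0.8, -1.6]
opening: 0.021
grip_force: 59.4
```

Request:
jog_arm(
  plan=[
    [0, 0, 0.1, 0, 0, 0, -1],
    [0, 0, 0, 0, 0, 0, -1],
    [0, 0, 0, 0, 0, 0, -1],
  ],
)

```text
t: 9.25
tool_pos: [0.5455, 0.1264, 0.0994]
tool_rot: [-3.125, 0.323, -0.0]
contact_force: [0.3, -0.4, -0.9]
opening: 0.0213
grip_force: 59.4
```

Request:
jog_arm(
  plan=[
    [0, 0, 0.05, 0, 0, 0, -1],
    [0, 0, 0, 0, 0, 0, -1],
    [0, 0, 0, 0, 0, 0, -1],
  ],
)

```text
t: 9.55
tool_pos: [0.5454, 0.1265, 0.0982]
tool_rot: [3.125, -0.323, -0.0]
contact_force: [-1.0, -0.3, -1.7]
opening: 0.0213
grip_force: 59.4
```

Request:
jog_arm(
  plan=[
    [0, 0, 0.05, 0, 0, 0, -1],
    [0, 0, 0, 0, 0, 0, -1],
    [0, 0, 0, 0, 0, 0, -1],
  ],
)

```text
t: 9.85
tool_pos: [0.5457, 0.1265, 0.0976]
tool_rot: [-3.125, 0.323, -0.001]
contact_force: [0.6, -0.3, 0.1]
opening: 0.0213
grip_force: 59.6
```

Request:
jog_arm(
  plan=[
    [0, 0, 0.05, 0, 0, 0, -1],
    [0, 0, 0, 0, 0, 0, -1],
    [0, 0, 0, 0, 0, 0, -1],
  ],
)

```text
t: 10.15
tool_pos: [0.5457, 0.1265, 0.0967]
tool_rot: [-3.125, 0.323, -0.001]
contact_force: [-1.0, 0.4, 2.1]
opening: 0.0216
grip_force: 59.7
```

Request:
jog_arm(
  plan=[
    [0, 0, 0.05, 0, 0, 0, -1],
    [0, 0, 0, 0, 0, 0, -1],
    [0, 0, 0, 0, 0, 0, -1],
  ],
)

```text
t: 10.45
tool_pos: [0.5457, 0.1265, 0.0956]
tool_rot: [-3.125, 0.323, -0.001]
contact_force: [-1.0, 0.1, 3.4]
opening: 0.0215
grip_force: 59.9
```

Request:
jog_arm(
  plan=[
    [0, 0, 0.03, 0, 0, 0, -1],
    [0, -0.1, 0, 0, 0, 0, -1],
    [0, 0, 0, 0, 0, 0, -1],
  ],
)

```text
t: 10.75
tool_pos: [0.5461, 0.1278, 0.0949]
tool_rot: [3.123, -0.323, 0.001]
contact_force: [-1.3, -3.9, 5.3]
opening: 0.0216
grip_force: 60.2
```

Request:
jog_arm(
  plan=[
    [0, -0.075, 0, 0, 0, 0, -1],
    [0, -0.075, 0, 0, 0, 0, -1],
    [0, 0, 0, 0, 0, 0, -1],
  ],
)

```text
t: 11.05
tool_pos: [0.5468, 0.1313, 0.0949]
tool_rot: [3.125, -0.323, 0.001]
contact_force: [-1.5, -3.5, 4.5]
opening: 0.021
grip_force: 60.2
```

Request:
jog_arm(
  plan=[
    [0, -0.075, 0, 0, 0, 0, -1],
    [0, -0.075, 0, 0, 0, 0, -1],
    [0, 0, 0, 0, 0, 0, -1],
  ],
)

```text
t: 11.35
tool_pos: [0.5473, 0.1346, 0.0948]
tool_rot: [-3.125, 0.323, -0.0]
contact_force: [-0.2, -2.8, 4.2]
opening: 0.0214
grip_force: 60.2
```

Request:
jog_arm(
  plan=[
    [0, -0.075, 0, 0, 0, 0, -1],
    [0, -0.075, 0, 0, 0, 0, -1],
    [0, 0, 0, 0, 0, 0, -1],
  ],
)

```text
t: 11.65
tool_pos: [0.5476, 0.1379, 0.0942]
tool_rot: [-3.124, 0.323, 0.001]
contact_force: [-0.0, -1.6, 1.4]
opening: 0.0216
grip_force: 59.8
```

Force fell from about 4.3 to 1.4 N and the tool sank at y≈0.138. That looks like the socket, so I'll probe deeper in small steps.

Request:
jog_arm(
  plan=[
    [0, -0.07, 0, 0, 0, 0, -1],
    [0, 0, 0, 0, 0, 0, -1],
    [0, 0, 0, 0, 0, 0, -1],
  ],
)

```text
t: 11.95
tool_pos: [0.5476, 0.139, 0.0943]
tool_rot: [-3.124, 0.323, 0.002]
contact_force: [0.1, -1.3, 1.0]
opening: 0.0212
grip_force: 59.7
```

Request:
jog_arm(
  plan=[
    [0, 0, 0.05, 0, 0, 0, -1],
    [0, 0, 0, 0, 0, 0, -1],
    [0, 0, 0, 0, 0, 0, -1],
  ],
)

```text
t: 12.25
tool_pos: [0.5477, 0.1389, 0.0935]
tool_rot: [-3.124, 0.323, 0.001]
contact_force: [-1.3, 0.4, 1.6]
opening: 0.0213
grip_force: 59.7
```

Request:
jog_arm(
  plan=[
    [0, 0, 0.05, 0, 0, 0, -1],
    [0, 0, 0, 0, 0, 0, -1],
    [0, 0, 0, 0, 0, 0, -1],
  ],
)

```text
t: 12.55
tool_pos: [0.5478, 0.1388, 0.0926]
tool_rot: [-3.124, 0.323, 0.001]
contact_force: [-1.5, 1.2, 0.9]
opening: 0.0211
grip_force: 59.8
```

Request:
jog_arm(
  plan=[
    [0, 0, 0.04, 0, 0, 0, -1],
    [0, 0, 0, 0, 0, 0, -1],
    [0, 0, 0, 0, 0, 0, -1],
  ],
)

```text
t: 12.85
tool_pos: [0.548, 0.1387, 0.092]
tool_rot: [-3.125, 0.323, 0.0]
contact_force: [-2.6, 2.2, 2.1]
opening: 0.0212
grip_force: 59.9
```

Request:
jog_arm(
  plan=[
    [-0.04, -0.03, 0, 0, 0, 0, -1],
    [0, 0, 0, 0, 0, 0, -1],
    [0, 0, 0, 0, 0, 0, -1],
  ],
)

```text
t: 13.15
tool_pos: [0.5478, 0.139, 0.0921]
tool_rot: [3.124, -0.323, 0.002]
contact_force: [-0.5, -1.7, 2.4]
opening: 0.0214
grip_force: 59.9
```

Request:
jog_arm(
  plan=[
    [0, 0, 0.04, 0, 0, 0, -1],
    [0, 0, 0, 0, 0, 0, -1],
    [0, 0, 0, 0, 0, 0, -1],
  ],
)

```text
t: 13.45
tool_pos: [0.5478, 0.1391, 0.0914]
tool_rot: [3.125, -0.323, 0.002]
contact_force: [0.1, -1.5, 2.1]
opening: 0.0215
grip_force: 59.9
```

Request:
jog_arm(
  plan=[
    [0, 0.015, 0, 0, 0, 0, -1],
    [0, 0, 0.05, 0, 0, 0, -1],
    [0, 0, 0, 0, 0, 0, -1],
  ],
)

```text
t: 13.75
tool_pos: [0.5477, 0.1393, 0.0903]
tool_rot: [-3.124, 0.323, -0.002]
contact_force: [1.4, -0.0, 3.6]
opening: 0.0213
grip_force: 59.9
```

Request:
jog_arm(
  plan=[
    [0, 0, 0.05, 0, 0, 0, -1],
    [0, 0, 0, 0, 0, 0, -1],
    [0, 0, 0, 0, 0, 0, -1],
  ],
)

```text
t: 14.05
tool_pos: [0.5477, 0.1393, 0.0894]
tool_rot: [-3.124, 0.323, -0.002]
contact_force: [0.9, 0.0, 2.7]
opening: 0.0213
grip_force: 60.0
```

Request:
jog_arm(
  plan=[
    [0.01, 0, 0.05, 0, 0, 0, -1],
    [0, 0, 0.05, 0, 0, 0, -1],
    [0, 0, 0, 0, 0, 0, -1],
  ],
)

```text
t: 14.35
tool_pos: [0.5477, 0.1393, 0.0872]
tool_rot: [-3.124, 0.323, -0.001]
contact_force: [2.0, 2.5, 4.7]
opening: 0.0213
grip_force: 60.1
```

Request:
jog_arm(
  plan=[
    [0, 0, 0.05, 0, 0, 0, -1],
    [0, 0, 0.05, 0, 0, 0, -1],
    [0, 0, 0, 0, 0, 0, -1],
  ],
)

```text
t: 14.65
tool_pos: [0.5477, 0.1393, 0.0852]
tool_rot: [-3.124, 0.323, -0.001]
contact_force: [1.9, 1.9, 4.4]
opening: 0.0213
grip_force: 60.2
```

Request:
jog_arm(
  plan=[
    [0.015, -0.02, 0, 0, 0, 0, -1],
    [0, 0, 0.05, 0, 0, 0, -1],
    [0, 0, 0.05, 0, 0, 0, -1],
    [0, 0, 0, 0, 0, 0, -1],
  ],
)

```text
t: 15.05
tool_pos: [0.5478, 0.1394, 0.0829]
tool_rot: [-3.125, 0.323, 0.0]
contact_force: [2.1, 2.1, 4.7]
opening: 0.0215
grip_force: 60.1
```

Request:
jog_arm(
  plan=[
    [0, 0, 0.05, 0, 0, 0, -1],
    [0, 0, 0.05, 0, 0, 0, -1],
    [0, 0, 0, 0, 0, 0, -1],
  ],
)

```text
t: 15.35
tool_pos: [0.5478, 0.1394, 0.081]
tool_rot: [-3.125, 0.323, 0.0]
contact_force: [1.8, 2.8, 4.6]
opening: 0.0213
grip_force: 60.1
```

Request:
jog_arm(
  plan=[
    [0.02, -0.04, 0, 0, 0, 0, -1],
    [0, 0, 0.05, 0, 0, 0, -1],
    [0, 0, 0.05, 0, 0, 0, -1],
    [0, 0, 0, 0, 0, 0, -1],
  ],
)

```text
t: 15.75
tool_pos: [0.5479, 0.1396, 0.0784]
tool_rot: [3.124, -0.323, -0.002]
contact_force: [1.1, 1.0, 3.0]
opening: 0.0214
grip_force: 60.0
```

Request:
jog_arm(
  plan=[
    [0, 0, 0.05, 0, 0, 0, -1],
    [0, 0, 0.05, 0, 0, 0, -1],
    [0, 0, 0, 0, 0, 0, -1],
  ],
)

```text
t: 16.05
tool_pos: [0.5479, 0.1397, 0.0765]
tool_rot: [3.124, -0.323, -0.002]
contact_force: [-0.3, -1.1, 2.1]
opening: 0.0211
grip_force: 59.8
```

Request:
jog_arm(
  plan=[
    [0, 0, 0.05, 0, 0, 0, -1],
    [0, 0, 0.05, 0, 0, 0, -1],
    [0, 0, 0, 0, 0, 0, -1],
  ],
)

```text
t: 16.35
tool_pos: [0.548, 0.1398, 0.0745]
tool_rot: [3.124, -0.323, -0.002]
contact_force: [-0.4, -2.0, 0.8]
opening: 0.0213
grip_force: 59.8
```

Request:
jog_arm(
  plan=[
    [0, 0, 0.05, 0, 0, 0, -1],
    [0, 0, 0.05, 0, 0, 0, -1],
    [0, 0, 0, 0, 0, 0, -1],
  ],
)

```text
t: 16.65
tool_pos: [0.5481, 0.14, 0.0727]
tool_rot: [3.125, -0.323, -0.001]
contact_force: [-1.0, -0.1, 0.5]
opening: 0.021
grip_force: 59.8
```

Request:
jog_arm(
  plan=[
    [0, 0, 0.05, 0, 0, 0, -1],
    [0, 0, 0.05, 0, 0, 0, -1],
    [0, 0, 0, 0, 0, 0, -1],
  ],
)

```text
t: 16.95
tool_pos: [0.5482, 0.1401, 0.0708]
tool_rot: [-3.125, 0.323, 0.001]
contact_force: [-1.8, -2.2, 0.8]
opening: 0.0214
grip_force: 59.8
```

Request:
jog_arm(
  plan=[
    [-0.01, 0.02, 0.05, 0, 0, 0, -1],
    [0, 0, 0.05, 0, 0, 0, -1],
    [0, 0, 0, 0, 0, 0, -1],
  ],
)

```text
t: 17.25
tool_pos: [0.5481, 0.14, 0.069]
tool_rot: [-3.124, 0.323, -0.0]
contact_force: [-0.4, 0.9, 1.2]
opening: 0.0215
grip_force: 59.7
```

Request:
jog_arm(
  plan=[
    [0, 0, 0.05, 0, 0, 0, -1],
    [0, 0, 0, 0, 0, 0, -1],
    [0, 0, 0, 0, 0, 0, -1],
  ],
)

```text
t: 17.55
tool_pos: [0.5482, 0.14, 0.0681]
tool_rot: [-3.124, 0.323, -0.0]
contact_force: [-2.0, 1.5, 1.8]
opening: 0.0215
grip_force: 59.7
```

Request:
jog_arm(
  plan=[
    [0, 0, 0.05, 0, 0, 0, -1],
    [0, 0, 0, 0, 0, 0, -1],
    [0, 0, 0, 0, 0, 0, -1],
  ],
)

```text
t: 17.85
tool_pos: [0.5482, 0.1399, 0.0671]
tool_rot: [-3.124, 0.323, -0.0]
contact_force: [-0.5, 1.5, 1.4]
opening: 0.0213
grip_force: 59.8
```

Request:
jog_arm(
  plan=[
    [0, 0, 0.05, 0, 0, 0, -1],
    [0, 0, 0, 0, 0, 0, -1],
    [0, 0, 0, 0, 0, 0, -1],
  ],
)

```text
t: 18.15
tool_pos: [0.5482, 0.1399, 0.0663]
tool_rot: [-3.125, 0.323, -0.0]
contact_force: [-0.8, 1.9, 3.2]
opening: 0.021
grip_force: 59.9
```

Request:
jog_arm(
  plan=[
    [0, 0, 0.04, 0, 0, 0, -1],
    [0, 0, 0, 0, 0, 0, -1],
    [0, 0, 0, 0, 0, 0, -1],
  ],
)

```text
t: 18.45
tool_pos: [0.5482, 0.1398, 0.0655]
tool_rot: [-3.125, 0.323, -0.0]
contact_force: [-1.7, 2.6, 4.8]
opening: 0.0216
grip_force: 60.0
```

Force now rises at about the bed's spring rate, so the collar is on the bed. I'll relax slightly, open and withdraw.

Request:
jog_arm(
  plan=[
    [0, -0.015, -0.05, 0, 0, 0, -1],
    [0, 0, 0, 0, 0, 0, -1],
    [0, 0, 0, 0, 0, 0, 0],
    [0, 0, 0, 0, 0, 0, 0.4],
    [0, 0, 0, 0, 0, 0, 0.6],
    [0, 0, 0, 0, 0, 0, 0.6],
    [0, 0, 0, 0, 0, 0, 0.6],
    [0, 0, 0, 0, 0, 0, 0.6],
  ],
)

```text
t: 19.25
tool_pos: [0.5482, 0.1399, 0.0663]
tool_rot: [3.125, -0.323, 0.0]
contact_force: [-0.8, -0.3, -0.3]
opening: 0.0683
grip_force: 0.0
```

Request:
jog_arm(
  plan=[
    [0, 0, -0.3, 0, 0, 0, 0.6],
    [0, 0, -0.7, 0, 0, 0, 0.6],
    [0, 0, -1, 0, 0, 0, 0.6],
    [0, 0, -1, 0, 0, 0, 0.6],
    [0, 0, -1, 0, 0, 0, 0.6],
    [0, 0, -1, 0, 0, 0, 0.6],
    [0, 0, -1, 0, 0, 0, 0.6],
    [0, 0, 0, 0, 0, 0, 0.6],
  ],
)

```text
t: 20.05
tool_pos: [0.5507, 0.1403, 0.1916]
tool_rot: [-3.123, 0.323, -0.013]
contact_force: [0.6, -0.1, 1.1]
opening: 0.0681
grip_force: 0.0
```

Run:
```python
from h import *
im,d=ctrl.get_image("scene"); cv2.imwrite("pics/s3.png",im[:,:,::-1][150:270,240:400].repeat(5,0).repeat(5,1))
P=cloud("scene",d); r,g,b=im.astype(int).transpose(2,0,1)
m=(r>110)&(g<60)&(b<60)&(d>0); m[:150]=0;m[270:]=0;m[:,:260]=0; m[:,380:]=0
q=P[m]; print(len(q),np.percentile(q,[2,50,98],axis=0).round(4))
```

```text
Traceback (most recent call last):
IndexError: index -1 is out of bounds for axis 0 with size 0
```

View pics/s3.png

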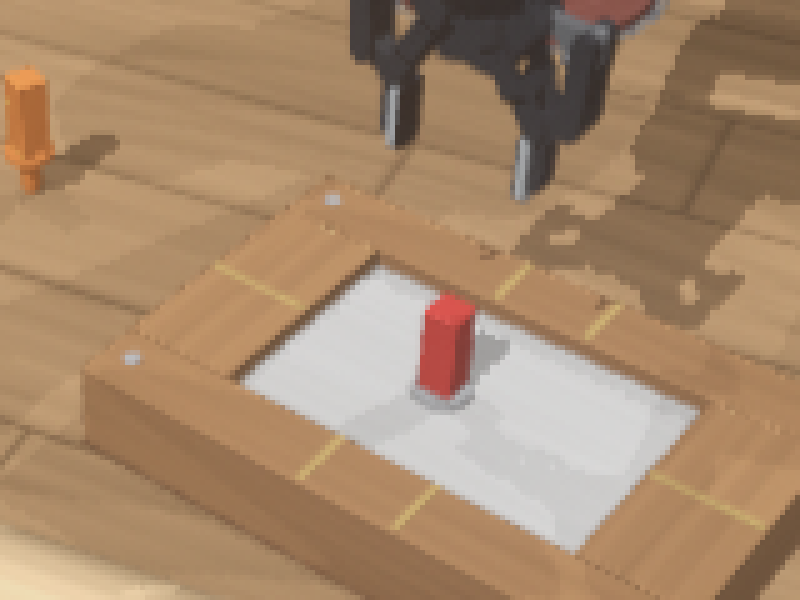

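The pin stands upright at about (447,345), collar on the bed and gripper clear. One depth check of its handle height before I hand in.

Run:
```python
from h import *
im,d=ctrl.get_image("scene"); P=cloud("scene",d); r,g,b=im.astype(int).transpose(2,0,1)
m=(r-g>90)&(r-b>90)&(d>0); k=np.zeros_like(m); k[205:235,318:340]=1; q=P[m&k]
print(len(q), np.percentile(q[:,2],[1,5,50,90,95,99]).round(4)); t=q[q[:,2]>.1]; print("top",len(t),t.mean(0).round(4))
# previous reference: same estimate for the pin in the stand (true top 0.100)
f=np.load("scene0.npz"); im,d=f["im"],f["d"]; P=cloud("scene",d); r,g,b=im.astype(int).transpose(2,0,1)
m=(r-g>90)&(r-b>90)&(d>0); k=np.zeros_like(m); k[155:190,200:222]=1; q=P[m&k]; print("ref",len(q),np.percentile(q[:,2],[50,90,95,99]).round(4))
```

```text
127 [0.0546 0.0585 0.0909 0.1043 0.1046 0.105 ]
top 46 [0.5505 0.1401 0.1031]
ref 68 [0.0887 0.1    0.1007 0.1017]
```

```bash
python3 -c "
from h import *
print(ctrl.finish_job())"
```

```text
the job is handed in; nothing more can be done
None
```

The red-handled pin is in the hidden socket about 15 mm to the -y side of the middle, upright with its collar on the bed and the gripper clear. I handed the job in at about 20 s; no verdict came back, but the handle top measured 104.6 mm against 105 mm for fully home.

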